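Refit the filter panel of the jeweller's dust box and hold it home

TASK

Turn the upright wing fastener on top of the dust box until the wing lies along the box's length, in line with the slot of the cover panel; then take the loose metal panel by its handle, lower it slot-end over the wing, and press it down on the sprung gasket until it is fully home on the box. Finish while still holding the panel pressed home, so that a colleague can lock the wing, and leave the other things on the bench where they are.

Things in the scene. Friction and masses are not known exactly. Their poses are not given: they have to be found in the camera images.
- dustbox: Dark steel dust box, 220 (x) x 150 (y) x 60 mm high, fixed. Origin: centre of its underside; x along its length towards the end with the wing fastener, z up. Flat deck 60 mm above the origin, with an open filter well (x -60 to 30, y -38 to 38 mm) and four metal stops 3 mm high near the corners that carry the panel when home. The fastener's vertical axis is at x = 60, y = 0 mm.
- box_home (a point): Where the panel's origin lies when it is fully home: 63 mm above the box's origin. Home, the panel's x, y and z axes point as the box's do (slot end over the wing, not the other way round) and its underside rests on the stops.
- wing (a joint): Turn of the wing fastener about its vertical axis, rad: 0 = wing along the box's x axis (in line with the slot), grows counterclockwise seen from above: the wing's yaw is the box's yaw plus this. Starts between 0.75 and 1.5. Stops at -0.35 and 1.7, none at 0. Friction (0.05 N m) keeps it where it is left. Within 0.15 of 0 counts as aligned.
- wing_grip (a point): Point on the fastener's axis to pinch the wing, 88 mm above the bench. The wing is a steel blade 32 mm long, 8 mm thick, standing from 10 to 36 mm above the box's deck on an 8 mm shaft; this point is 28 mm above the deck. The point's x axis runs along the blade.
- gasket (a joint): How far the black rubber gasket is pressed down, m: 0 free, 0.005 fully down; over 0.0035 counts as home. A rectangular frame on the deck, 176 x 116 mm outside, bars 9 mm wide, its top 8 mm above the deck when free. Springs push it up with 4 N at 0, 8 N at 0.005: more than the panel's weight, so the panel rises if let go.
- panel: Loose aluminium cover panel, 180 (x) x 120 (y) x 5 mm, about 0.22 kg, lying flat on the bench, handle up. Origin: centre of its underside; x towards the end with the slot, z up.
- panel_handle (a point): Middle of the panel's black bridge handle, at x = -22, y = 0, 29 mm above the panel's underside. The bar runs along the panel's x axis, 64 mm long, 12 mm wide, 16 mm high (21 to 37 mm above the underside); pinch it across its 12 mm width.
- panel_slot (a point): Centre of the panel's slot at its underside, x = +60, y = 0. The slot goes through, 42 mm along x by 16 mm along y: the wing passes with 5 mm to spare at each end and 4 mm on each side when it is aligned; crosswise it blocks the panel 36 mm above the deck.
- solder_block: Bystander: grey soldering block 70 x 150 x 25 mm; origin under its centre.
- flux_jar: Bystander: small jar, 36 mm wide, 45 mm high, upright in the middle of the bench; origin under its centre.
- tweezers: Bystander: steel tweezers lying along x, about 150 x 15 x 5 mm, in the middle of the bench; origin under the centre.
- hammer: Bystander: hammer lying at the right side of the bench; origin under its middle.
- brush: Bystander: brush lying at the left side of the bench; origin under its middle.
- bangle: Bystander: brass bangle 66 mm wide, 8 mm high, lying flat; origin under its centre.
- screw_bowl: Bystander: white ceramic bowl 80 mm wide, 30 mm high; origin under its centre.
Things that resemble listed ones, but are neither listed nor needed, are in the scene too. Of the things that look like the panel, the smaller one is meant.

How it is judged (in metres and radians):
On the way, in this order (a step that is already met when the one before it is completed fails the run):
1. the wing is turned into line with the box's length (within 0.15 rad) while the panel still lies aside (value of joint wing between -0.15 and 0.15 rad and distance of panel from where it was at the start of the episode below 0.05 m), for 0.2 s.
2. the panel is lowered over the wing, slot end on the wing, down to the gasket (x of panel in the frame of dustbox between -0.01 and 0.01 m and y of panel in the frame of dustbox between -0.008 and 0.008 m and angle between the x axis of panel and the x axis of dustbox, either way round below 0.2 rad and x of panel_slot in the frame of dustbox above 0.04 m and z of panel in the frame of dustbox below 0.0725 m), for 0.1 s.
At the end, for the whole second after the job is handed in: The panel sits over the wing, within 10 mm along and 8 mm across, 0.2 rad in turn, level within 2 degrees, underside within 2 mm of home, gasket down over 3.5 mm; the robot bears on it with over 3 N and it is still; the wing is within 0.3 rad of the slot line (x of panel in the frame of dustbox between -0.01 and 0.01 m and y of panel in the frame of dustbox between -0.008 and 0.008 m and angle between the x axis of panel and the x axis of dustbox, either way round below 0.2 rad and x of panel_slot in the frame of dustbox above 0.04 m and value of joint wing between -0.3 and 0.3 rad and z of panel in the frame of dustbox below 0.065 m and angle between panel's own z axis and vertical below 0.035 rad and value of joint gasket above 0.0035 m and (contact force between panel and the fingers above 3 N or contact force between panel and the arm above 3 N) and linear speed of panel below 0.02 m/s); the arm keeps its last pose, push and grip.
It fails at once if a bystander (block, jar, tweezers, hammer, brush, bangle or bowl) is pushed more than 30 mm (distance of any of solder_block, flux_jar, tweezers, hammer, brush, bangle, screw_bowl from where it was at the start of the episode above 0.03 m).
It fails at once if the jar or the bowl is tipped over (angle between any of flux_jar, screw_bowl's own z axis and vertical above 0.5 rad).
It also fails if it takes over 61 s, if anything falls off the work surface, if the arm or the gripper's body presses on something with over 40 N, if the wrist force passes 120 N, or if a joint passes its speed limit or range.

ROBOT

A 6-joint arm with a two-finger parallel gripper is mounted at the origin on the work surface. World frame = base frame: x ahead of the robot, y to its left, z up, the work surface at z = 0. Lengths are in mm, angles in degrees, forces in N, time in s.
With the tool pointing down it reaches from about 300 to 825 mm from the base axis. Payload 5.4 kg.
Tool frame: the origin (TCP) lies between the finger pads; the fingertips stand 22 mm ahead of it and the grasp point (between the pads) lies 3 mm ahead of it (arm.tip_extent is the distance from the TCP to the fingertips, in mm); z points along the fingers, y is the line along which they close (so a half turn about z gives the same grasp; the last joint's range is limited). The gripper opens to 92 mm and grips with 3 to 60 N. Pads are 20 mm wide; open, the fingers measure 128 mm over their backs; the gripper's body (75 mm by 189 mm) begins 69 mm behind the grasp point.
Start: joints at [52.649, 9.076, 91.501, -0, 79.423, -12.038], TCP at [245.858, 519.769, 213.901] pointing down, gripper open.
Joint ranges: [-166.64, 166.64], [-54.1, 131.32], [10.49, 154.53], [-73.88, 253.88], [9.74, 151.15], [-171.62, 171.62]. Speed limits (degrees/s): [147.25, 147.25, 180, 180, 180, 180].

INTERFACE

Orientations are given as a 3x3 rotation matrix whose columns are the frame's x, y, z axes.
In Python, from bench import arm, viewer, workorder gives the robot as it stands. Calls block until the motion is done:
- arm.goto(position, orientation): joint-space move of the TCP to a pose.
- arm.move_straight(position, vel=150, ori=None, stop_force=None): straight line of the TCP; ori=None keeps the orientation; vel is the mean speed in mm/s. With stop_force (N) it stops when the force on the tool has changed by that much, and returns True; else False.
- arm.move_j(angles): joint-space move.
- arm.move_gripper(opening, squeeze=None): finger opening in mm; squeeze is the grip in N (None keeps the last); returns when the fingers have stopped.
- arm.wait(seconds).
- arm.solve_ik(position, orientation): joint angles nearest the present ones, or None.
- arm.state(): the state.
- viewer.capture(name): name is "scene" or "top"; returns a dict with "pixels" (400x640x3 uint8, red, green, blue), "z_map" (400x640 float32, mm along the optical axis (not along the pixel's ray), 0 where there is no reading), "intrinsics" (3x3 intrinsics, pixels), "D" ([k1, k2, p1, p2, k3] as OpenCV has them; the pictures are not rectified), "extrinsics" (4x4, takes a point from camera to world coordinates). Camera axes: x right, y up, looking along -z (the intrinsics and any distortion apply to the point x, -y, -z); pixel columns grow to the right and rows downward; lengths in mm; the calibration is good to about 2 mm. A picture is of the moment at which its call begins.
A pose or a line that the arm cannot do raises arm.MotionError and nothing moves.
- workorder.sign_off(): hands the job in; it is judged then, once.
The state is a dict: "clock": time; "q": joint angles; "joint_vel": joint speeds; "effort": joint torques, N m; "position": TCP position; "orientation": TCP orientation; "wrist_force": force on the tool from outside, world axes, zero at the start; "moment": the same for the moment, N m; "gripper_width": finger opening in mm; "grip_force": force on a finger pad.
Only numpy, scipy, OpenCV 4.12 (cv2) and the standard library are available. Lean on these libraries where they do the work, as an engineer would, in place of code of your own. Each camera call takes 0.05 s, during which the arm holds its last target. There are 200 camera calls.

## Working session

There is one attempt and no reset: what is moved stays moved. The work goes in short steps, each a Python script; the robot and the scene stay as the last script left them, time stands still between calls to the robot, and variables do not carry over. Pictures are saved under pics/ and viewed, at most 13 in all, crops included, and the job is handed in when it is done.

```bash
mkdir -p pics; ls; python3 - <<'E'
from bench import arm, viewer, workorder
import cv2, numpy as np
for n in("scene","top"):
    c=viewer.capture(n)
    cv2.imwrite(f"pics/{n}0.png",c["pixels"][:,:,::-1]); np.savez(f"{n}0.npz",**c)
    print(n,c["intrinsics"],c["D"],c["extrinsics"],(c["z_map"]>0).mean())
print(arm.state())
E
```

```text
pics
scene [[361.72552994   0.         322.54900361]
 [  0.         361.72552994 201.24442681]
 [  0.           0.           1.        ]] [-0.05682097  0.          0.          0.          0.        ] [[-7.54054243e-01 -4.89496349e-01  4.37944657e-01  1.00357951e+03]
 [ 6.56784993e-01 -5.55880716e-01  5.09539109e-01  5.04324896e+02]
 [-5.97254371e-03  6.71855606e-01  7.40658068e-01  8.31074405e+02]
 [ 0.00000000e+00  0.00000000e+00  0.00000000e+00  1.00000000e+00]] 0.9959453125
top [[489.57815153   0.         321.84536285]
 [  0.         489.57815153 197.25712306]
 [  0.           0.           1.        ]] [0.00306976 0.         0.         0.         0.        ] [[ 1.82354052e-02  9.96024083e-01 -8.71980321e-02  4.28576623e+02]
 [-9.99810846e-01  1.75755649e-02 -8.32897280e-03  2.15175290e+00]
 [-6.76330282e-03  8.73334205e-02  9.96156178e-01  1.69219500e+03]
 [ 0.00000000e+00  0.00000000e+00  0.00000000e+00  1.00000000e+00]] 0.995953125
{'clock': 0.1, 'q': array([ 5.26501101e+01,  9.10797029e+00,  9.15639473e+01,  8.58250347e-04,
        7.94239880e+01, -1.20375093e+01]), 'joint_vel': array([-0.16256267, -0.02293235, -0.19037062, -0.05028674, -0.09548276,
        0.06939133]), 'effort': array([-1.36323884e-03, -3.86505926e+01, -3.22958958e+01,  7.02441414e-02,
        3.39880027e-02, -4.83291819e-05]), 'position': array([245.50574972, 519.33147766, 213.03670699]), 'orientation': array([[-9.03988816e-01,  4.27554868e-01, -1.02720839e-03],
       [ 4.27555947e-01,  9.03987923e-01, -1.32169972e-03],
       [ 3.63484828e-04, -1.63399082e-03, -9.99998599e-01]]), 'wrist_force': array([ 0.34435908, -0.47229548, -0.606621  ]), 'moment': array([ 0.04187817, -0.01375666, -0.00342111]), 'grip_force': 0.0, 'gripper_width': 92.21606802624015}
```

View pics/scene0.png

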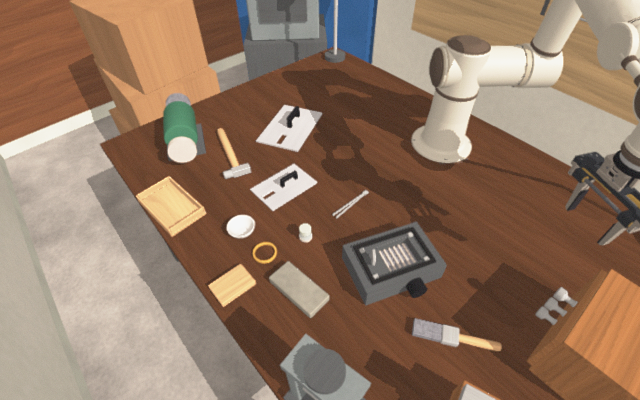

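View pics/top0.png

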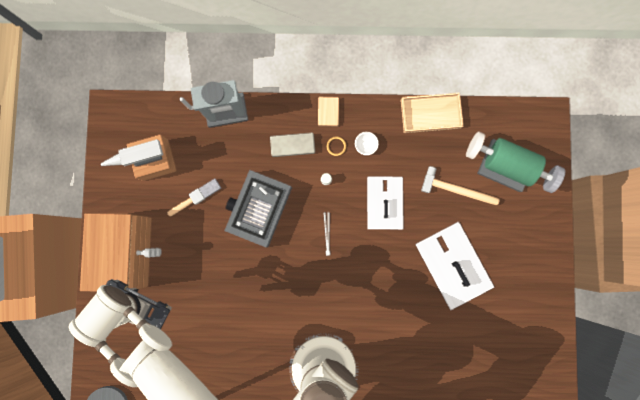

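The scene view shows the box at (393,262), and the two panels at (284,187) and (290,128). In the top view the box is at (258,208), the smaller panel at (385,203) with its slot towards +x at (385,184), and the larger look-alike at (455,265). Next I'll zoom in on the box and the small panel.

```bash
cat > h.py <<'E'
import numpy as np, cv2
def ray(c,uv):
    """pixels -> camera centre, unit world ray directions"""
    p=cv2.undistortPoints(np.float64(uv).reshape(-1,1,2),c["intrinsics"],c["D"])[:,0]
    d=np.c_[p[:,0],-p[:,1],-np.ones(len(p))]@c["extrinsics"][:3,:3].T
    return c["extrinsics"][:3,3],d/np.linalg.norm(d,axis=1)[:,None]
def onplane(c,uv,z):
    o,d=ray(c,uv); return o+d*((z-o[2])/d[:,2])[:,None]
def two(c1,u1,c2,u2):
    """nearest point of two rays, and the miss"""
    o1,d1=ray(c1,u1); o2,d2=ray(c2,u2); d1,d2=d1[0],d2[0]
    t=np.linalg.lstsq(np.c_[d1,-d2],o2-o1,rcond=None)[0]
    a,b=o1+t[0]*d1,o2+t[1]*d2
    return (a+b)/2,np.linalg.norm(a-b)
def load(n): return dict(np.load(n+".npz"))
def R(yaw):  # tool down, tool y axis at yaw (deg)
    a=np.radians(yaw); y=np.array([np.cos(a),np.sin(a),0]); z=np.array([0,0,-1.])
    return np.c_[np.cross(y,z),y,z]
E
python3 - <<'E'
from h import *
t=load("top0")["pixels"][:,:,::-1]; s=load("scene0")["pixels"][:,:,::-1]
f=lambda im,x,y,w,h,k:cv2.resize(im[y:y+h,x:x+w],(w*k,h*k),interpolation=cv2.INTER_CUBIC)
a=f(t,215,165,80,85,5); b=f(t,360,170,50,65,6)
c=f(s,335,215,120,90,6)
a=cv2.copyMakeBorder(a,0,0,0,0,0)
H=max(a.shape[0],b.shape[0]); P=lambda i:cv2.copyMakeBorder(i,0,H-i.shape[0],0,0,0)
cv2.imwrite("pics/ztop.png",np.hstack([P(a),P(b)])); cv2.imwrite("pics/zscene.png",c)
E
```

```text
(no output)
```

View pics/ztop.png

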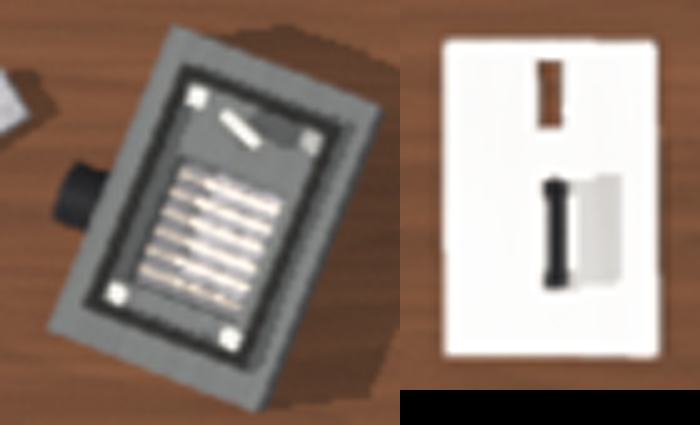

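View pics/zscene.png

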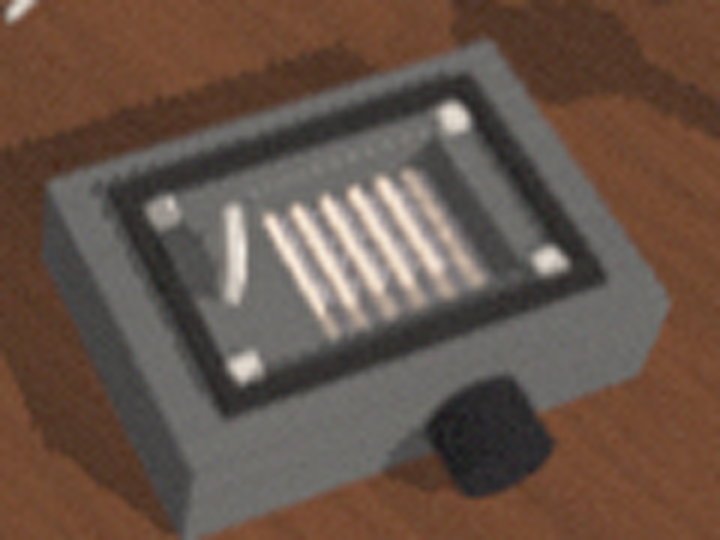

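The zoomed top crop shows the four white stops, the white blade near full-image pixel (263,191), lying crosswise, and the panel's slot and handle. The scene crop shows the same features. Next I'll triangulate them.

```bash
cat > meas.py <<'E'
from h import *
T,S=load("top0"),load("scene0")
def blobs(c,x,y,w,h,lo):
    g=c["pixels"][y:y+h,x:x+w].astype(int).min(2); m=(g>lo).astype(np.uint8)
    n,l,st,ce=cv2.connectedComponentsWithStats(m)
    out=[]
    for i in range(1,n):
        if st[i,4]>=4:
            q=(l==i)*np.clip(g-100,0,None); yy,xx=np.nonzero(q); w_=q[yy,xx]
            out.append((round(x+(xx*w_).sum()/w_.sum(),2),round(y+(yy*w_).sum()/w_.sum(),2),int(st[i,4])))
    return out
print("top",blobs(T,225,175,60,65,150)); print("scene",blobs(S,345,230,95,60,150))
K=lambda a,k,x,y:(np.float64(a)+.5)/k-.5+np.array([x,y])
ct=K([(172,27),(380,105),(262,410),(50,328)],5,215,165)
cs=K([(190,470),(45,190),(487,42),(668,300)],6,335,215)
P=[]
for a,b in zip(ct,cs):
    p,m=two(T,a,S,b); P.append(p); print("corner",p.round(1),round(m,1))
P=np.array(P); print("sides",[np.linalg.norm(P[i]-P[i-1]).round(1) for i in range(4)],"centre",P.mean(0).round(1))
P=onplane(T,ct,60); print("top@60",P.mean(0).round(1)); 
yw=lambda v:np.degrees(np.arctan2(v[1],v[0])).round(2)
print("yaw",yw(P[0]-P[3]),yw(P[1]-P[2]),yw(P[0]-P[1])-90,yw(P[3]-P[2])-90)
P=onplane(S,cs,60); print("scene@60",P.mean(0).round(1),yw(P[0]-P[3]),yw(P[1]-P[2]),yw(P[0]-P[1])-90,yw(P[3]-P[2])-90)
w=onplane(T,K([(222,112),(258,147)],5,215,165),96); print("wing top",w.round(1),yw(w[0]-w[1]))
# panel
for nm,c,(x,y,w_,h_) in(("top",T,(360,170,50,65)),("scene",S,(245,160,80,55))):
    g=c["pixels"][y:y+h_,x:x+w_].astype(int).min(2); m=(g>130).astype(np.uint8)
    cn,_=cv2.findContours(m,cv2.RETR_EXTERNAL,cv2.CHAIN_APPROX_NONE); k=max(cn,key=cv2.contourArea)
    q=cv2.convexHull(k)[:,0]+np.array([x,y])
    r=onplane(c,q,5)[:,:2]; rc=cv2.minAreaRect(np.float32(r)); print(nm,"panel@5",rc)
    in_=cv2.fillPoly(np.zeros_like(m),[cv2.convexHull(k)],1)
    b=((g<80)&(cv2.erode(in_,np.ones((3,3)))>0)).astype(np.uint8)
    n,l,st,ce=cv2.connectedComponentsWithStats(b)
    for i in range(1,n):
        if st[i,4]>6:
            yy,xx=np.nonzero(l==i); pts=np.c_[xx+x,yy+y]
            for z in(5,37): 
                o=onplane(c,pts,z); print("  dark",ce[i]+[x,y],st[i,4],c["pixels"][y+int(ce[i][1]),x+int(ce[i][0])],z,o.mean(0)[:2].round(1),cv2.minAreaRect(np.float32(o[:,:2]))[1:])
E
python3 meas.py
```

```text
top [(np.float64(254.11), np.float64(183.98), 19), (np.float64(262.58), np.float64(190.33), 32), (np.float64(276.65), np.float64(192.95), 11), (np.float64(258.62), np.float64(212.33), 453), (np.float64(238.08), np.float64(223.25), 16), (np.float64(260.49), np.float64(232.07), 18)]
scene [(np.float64(410.15), np.float64(234.3), 18), (np.float64(395.91), np.float64(254.8), 227), (np.float64(373.91), np.float64(256.57), 43), (np.float64(406.51), np.float64(250.0), 4), (np.float64(384.07), np.float64(258.57), 58), (np.float64(411.5), np.float64(257.98), 4), (np.float64(425.85), np.float64(257.79), 13), (np.float64(375.37), np.float64(275.48), 15)]
corner [660.2 261.6  59.4] 3.0
corner [609.5 122.1  52.7] 0.5
corner [402.9 196.7  55.7] 3.2
corner [455.6 338.   58.4] 0.0
sides [np.float64(218.4), np.float64(148.6), np.float64(219.7), np.float64(150.9)] centre [532.1 229.6  56.6]
top@60 [531.9 229.1  60. ]
yaw -20.22 -19.73 -19.61 -19.92
scene@60 [534.1 231.1  60. ] -20.77 -19.56 -19.769999999999996 -20.379999999999995
wing top [[598.4 222.3  96. ]
 [575.8 198.   96. ]] 47.0
top panel@5 ((5
[... 549 characters left out ...]
.8 -199.9] ((57.67194366455078, 6.770113468170166), 0.3895670473575592)
scene panel@5 ((563.590087890625, -198.5791015625), (182.9677734375, 127.16433715820312), 0.8480329513549805)
  dark [287.77894737 177.45263158] 95 [57 56 54] 5 [ 531.4 -219. ] ((75.52371978759766, 30.55571174621582), 1.435088038444519)
  dark [287.77894737 177.45263158] 95 [57 56 54] 37 [ 549.6 -191. ] ((72.59817504882812, 29.372072219848633), 1.435065746307373)
  dark [268.5        194.71428571] 14 [139 109  98] 5 [ 624.4 -197.1] ((33.71122741699219, 4.476693153381348), 3.830965995788574)
  dark [268.5        194.71428571] 14 [139 109  98] 37 [ 639.1 -170. ] ((32.405338287353516, 4.303269386291504), 3.8309850692749023)
```

```bash
python3 - <<'E'
from h import *
T,S=load("top0"),load("scene0")
for n,a,b in(("stop x+y+",(254.11,183.98),(375.37,275.48)),("stop x-y-",(260.49,232.07),(410.15,234.3)),("stop x-y+",(238.08,223.25),(425.85,257.79)),
 ("wing",(262.58,190.33),(373.91,255.5)),("slot",(384.5,185.3),(268.5,194.7))):
    p,m=two(T,a,S,b); print(n,p.round(1),round(m,1))
print("mid stops",onplane(T,[(254.11,183.98),(260.49,232.07),(276.65,192.95),(238.08,223.25)],63).mean(0))
print("wing@96",onplane(T,[(262.58,190.33)],96))
# height of handle/wing/panel from top depth
def z(u,v):
    c=T;o,d=ray(c,[(u,v)]); f=-c["extrinsics"][:3,2]; return (o+d[0]*(c["z_map"][v,u]/(d[0]@f))).round(1)
for n,u,v in(("wing",262,190),("wing",263,191),("handle",385,206),("handle",385,210),("panel",375,195),("deck",250,185),("bench",300,220)): print(n,z(u,v))
from bench import arm
for y in(137,-43):
    q=arm.solve_ik([588.5,209.8,170],R(y)); print(y,q)
    print(arm.solve_ik([588.5,209.8,95],R(y-67)))
for y in (90,-90): print(arm.solve_ik([540.5,-200,150],R(y)), arm.solve_ik([532,230,150],R(y-20)))
E
```

```text
stop x+y+ [612.2 243.5  62.1] 0.7
stop x-y- [451.5 217.9  61. ] 0.3
stop x-y+ [479.6 292.9  62.1] 0.6
wing [588.2 211.3  89. ] 0.4
slot [ 622.3 -200.6    0.8] 0.4
mid stops [531.43874928 230.30930828  63.        ]
wing@96 [[587.67066619 210.25107318  96.        ]]
wing [ 428.6    2.2 1692.2]
wing [586.3 209.9  87.8]
handle [ 548.  -199.1   30.5]
handle [ 534.3 -199.1   31.1]
panel [ 586.9 -166.9    9.4]
deck [607.6 256.5  67.7]
bench [496.3  90.1   4.6]
137 [ 8.55697651e+00  1.82690685e+01  8.56842441e+01 -2.54444375e-14
  7.60466874e+01 -1.28443023e+02]
[ 8.55697651e+00  2.26428403e+01  8.90479333e+01 -2.54444375e-14
  6.83092264e+01 -6.14430235e+01]
-43 [ 8.55697651e+00  1.82690685e+01  8.56842441e+01 -2.54444375e-14
  7.60466874e+01  5.15569765e+01]
[ 8.55697651e+00  2.26428403e+01  8.90479333e+01 -2.54444375e-14
  6.83092264e+01  1.18556977e+02]
[-3.23137133e+01  1.24440272e+01  9.50865719e+01 -2.54444375e-14
  7.24694008e+01 -1.22313713e+02] [ 1.14412953e+01  1.29096112e+01  9.45390138e+01 -2.54444375e-14
  7.25513750e+01 -5.85587047e+01]
[-3.23137133e+01  1.24440272e+01  9.50865719e+01 -2.54444375e-14
  7.24694008e+01  5.76862867e+01] [ 1.14412953e+01  1.29096112e+01  9.45390138e+01 -2.54444375e-14
  7.25513750e+01  1.21441295e+02]
```

Measured heights match the text: stops about 62, wing mid-height about 89, slot about 1 and handle about 31 mm. Now turning the wing.

```bash
python3 - <<'E'
from h import *
from bench import arm, viewer
W=np.array([588.2,210.0])
arm.goto([*W,180],R(137)); arm.move_gripper(40,10)
print(arm.state()["clock"])
hit=arm.move_straight([*W,95],vel=80,stop_force=8)
s=arm.state(); print("hit",hit,s["position"].round(1),s["wrist_force"].round(1))
if not hit:
    arm.move_gripper(0,8); s=arm.state(); print(s["gripper_width"],s["grip_force"],s["wrist_force"].round(1))
    for y in (115,92,70): arm.goto([*W,95],R(y))
    s=arm.state(); print(s["wrist_force"].round(1),s["moment"].round(2),s["gripper_width"],s["position"].round(1),s["clock"])
    arm.move_gripper(40); arm.move_straight([*W,180],vel=120)
    arm.goto([540.5,-200,180],R(90))
    for n in("scene","top"):
        c=viewer.capture(n); np.savez(f"{n}1.npz",**c)
    print(arm.state()["clock"])
    f=lambda im,x,y,w,h,k:cv2.resize(im[y:y+h,x:x+w,::-1],(w*k,h*k),interpolation=cv2.INTER_CUBIC)
    a=f(load("top1")["pixels"],225,170,60,70,6); b=f(load("scene1")["pixels"],345,225,70,70,6)
    cv2.imwrite("pics/w1.png",np.hstack([a,b]))
E
```

```text
2.75
hit False [588.8 210.1  95.8] [-0.2 -0.4 -0.3]
0.3922045001386955 2.042032931931317 [ 0.2 -0.6  4.4]
[ 0.2 -0.5  5.6] [ 0.01 -0.07 -0.01] 0.4451486942287803 [588.7 210.2  95.6] 6.0417
9.25
```

View pics/w1.png

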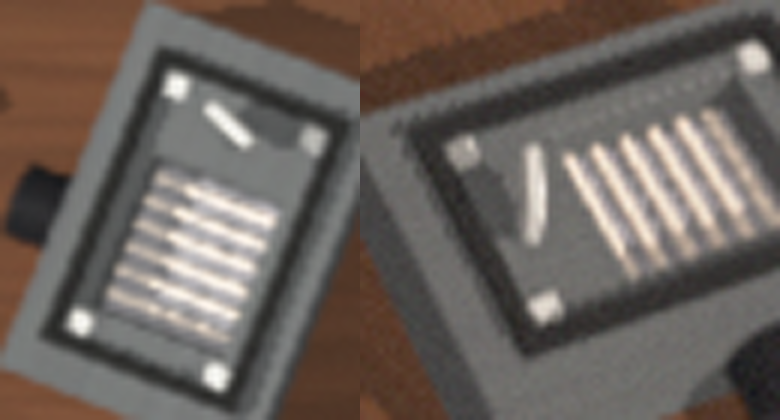

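Both crops show the blade unturned, still at about (228,125) in the top crop. The fingers closed to 0.4 mm without catching it. I'll go back and look at the gripper at the wing before closing.

```bash
python3 - <<'E'
from h import *
from bench import arm, viewer
W=np.array([588.2,210.0]); print(arm.tip_extent)
arm.goto([*W,180],R(137)); arm.move_gripper(40,10)
hit=arm.move_straight([*W,95],vel=100,stop_force=8)
s=arm.state(); print(s["position"].round(1),s["orientation"].round(2),s["gripper_width"],s["clock"],s["wrist_force"])
f=lambda im,x,y,w,h,k:cv2.resize(im[y:y+h,x:x+w,::-1],(w*k,h*k),interpolation=cv2.INTER_CUBIC)
a=f(viewer.capture("scene")["pixels"],320,190,110,100,5)
b=f(viewer.capture("top")["pixels"],230,165,48,100,5)
cv2.imwrite("pics/g1.png",np.hstack([a,b]))
E
```

```text
22.0
[588.9 210.1  95.9] [[-0.68 -0.73  0.  ]
 [-0.73  0.68  0.  ]
 [-0.   -0.   -1.  ]] 40.23928237459409 11.9917 [-0.07524602 -0.09522346  0.64987005]
```

View pics/g1.png

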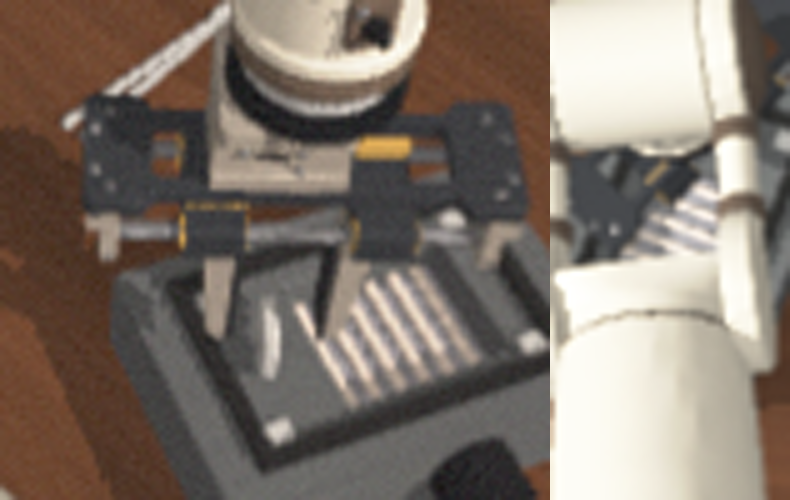

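The scene crop shows the fingers straddling the blade: tips near crop (215,335) and (328,335), blade at (268,300–375). I'll project the expected points to see what is off.

```bash
python3 - <<'E'
from h import *
S=load("scene1")
def proj(P):
    E=S["extrinsics"]; p=(np.float64(P)-E[:3,3])@E[:3,:3]; p=p*[1,-1,-1]
    return cv2.projectPoints(p,np.zeros(3),np.zeros(3),S["intrinsics"],S["D"])[0][:,0]
u=np.array([np.cos(np.radians(47)),np.sin(np.radians(47)),0]); n=np.array([-u[1],u[0],0])
C=np.array([587.7,210.2,0]); t=np.array([588.9,210.1,0])
L=[C-16*u+[0,0,96],C+[0,0,96],C+16*u+[0,0,96],C+16*u+[0,0,70],C+[0,0,60],t+20*n+[0,0,73.9],t-20*n+[0,0,73.9],t+30*n+[0,0,73.9],t-30*n+[0,0,73.9]]
k=5;print(((proj(L)-[320,190]+.5)*k).round())
E
```

```text
[[270. 293.]
 [272. 320.]
 [274. 348.]
 [269. 377.]
 [265. 360.]
 [306. 347.]
 [225. 345.]
 [327. 348.]
 [205. 345.]]
```

The predicted blade position matches the picture. The fingertips come out about 4 mm off sideways, which shouldn't matter for the pinch. I'll close in stages and take a look.

```bash
python3 - <<'E'
from h import *
from bench import arm, viewer
ims=[]
for w in (20,12,6,2):
    arm.move_gripper(w,10); s=arm.state(); print(w,s["gripper_width"],s["grip_force"],s["wrist_force"].round(2),s["moment"].round(2),s["position"].round(1),s["clock"])
    if w in(12,2):
        im=viewer.capture("scene")["pixels"][190:290,330:408,::-1]; ims.append(cv2.resize(im,None,fx=5,fy=5,interpolation=cv2.INTER_CUBIC))
cv2.imwrite("pics/g2.png",np.hstack(ims))
E
```

```text
20 19.96572238876498 0.0 [-0.64 -0.04 -0.65] [ 0.09 -0.02 -0.01] [588.2 210.   95. ] 12.575
12 11.771441312082523 0.0 [-0.55 -0.48  0.05] [0.05 0.02 0.02] [588.2 210.   95. ] 12.9
6 5.6732937440627556 2.0661818733788095 [-0.67 -0.54  3.63] [-0.04  0.26 -0.02] [588.4 210.   95.6] 13.25
2 1.9970833452165513 2.6478371769189835 [-0.38 -0.92  5.69] [-0.09  0.03  0.05] [588.8 210.   95.6] 13.525
```

View pics/g2.png

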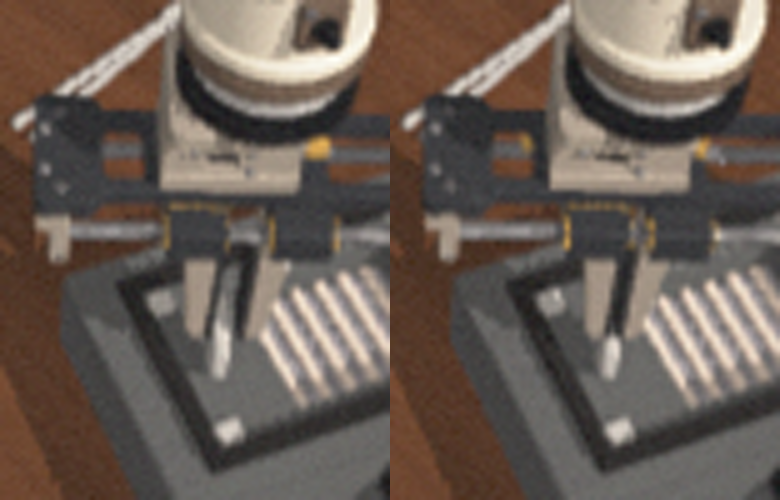

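The picture shows the fingertips sitting on the blade's top edge rather than beside it. The near tip edges at crop row 335 correspond to z≈96, not 74, and Fz rises as the fingers close. So the real tips are about 20 mm higher than the stated tip extent. I'll reopen and descend further, guarded by a force stop.

```bash
python3 - <<'E'
from h import *
from bench import arm, viewer
W=np.array([588.0,210.0])
arm.move_gripper(30,10)
hit=arm.move_straight([*W,76],vel=40,stop_force=5)
s=arm.state(); print(hit,s["position"].round(1),s["wrist_force"].round(2),s["clock"])
arm.move_gripper(4,15); s=arm.state(); print(s["gripper_width"],s["grip_force"],s["wrist_force"].round(2),s["moment"].round(2),s["position"].round(1),s["clock"])
im=viewer.capture("scene")["pixels"][190:290,330:430,::-1]
cv2.imwrite("pics/g3.png",cv2.resize(im,None,fx=5,fy=5,interpolation=cv2.INTER_CUBIC))
E
```

```text
False [588.  210.   75.9] [-0.24 -0.73 -0.12] 14.7833
7.8499249288391715 14.99437004327774 [ 3.   -2.98 -1.02] [-0.41 -0.5   0.05] [588.9 209.4  76.4] 15.2417
```

View pics/g3.png

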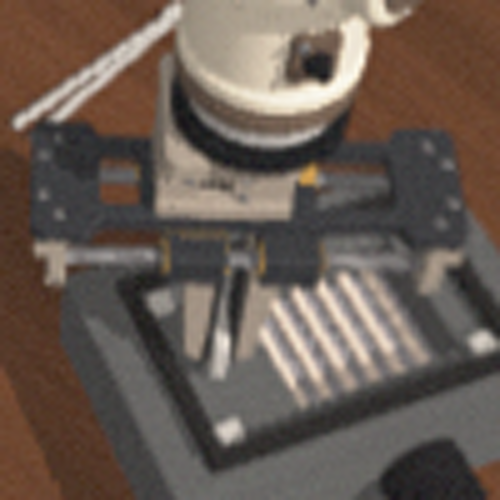

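The blade is now pinched: 7.85 mm at the full 15 N. Turning it.

```bash
python3 - <<'E'
from h import *
from bench import arm, viewer
W=np.array([588.2,209.8])
for y in (115,92,70): arm.goto([*W,76],R(y))
s=arm.state(); print(s["wrist_force"].round(1),s["moment"].round(2),s["gripper_width"],s["position"].round(1),s["clock"])
arm.move_gripper(24); arm.move_straight([*W,150],vel=150)
arm.goto([540.5,-200,130],R(90)); print(arm.state()["clock"])
c=viewer.capture("top"); np.savez("top2.npz",**c); np.savez("scene2.npz",**viewer.capture("scene"))
x,y,w,h=225,175,60,65
g=c["pixels"][y:y+h,x:x+w].astype(int).min(2); n,l,st,ce=cv2.connectedComponentsWithStats((g>150).astype(np.uint8))
i=min(range(1,n),key=lambda i:np.hypot(*(ce[i]+[x,y]-[262.6,190.3])))
yy,xx=np.nonzero(l==i); P=onplane(c,np.c_[xx+x,yy+y],96)[:,:2]; d=P-P.mean(0); v=np.linalg.svd(d)[2][0]
print("wing",P.mean(0),np.degrees(np.arctan(v[1]/v[0])),st[i],"extent",np.ptp(d@v))
E
```

```text
[ 3.3 -4.5 -0.1] [-0.65 -0.74 -0.07] 7.818891070044291 [588.9 209.4  76.4] 16.675
19.275
wing [587.05967081 210.3358837 ] -19.27567105937432 [35 11  6 10 31] extent 31.12200778405102
```

The wing now lies at −19.3° against the box's −19.9°, so it's aligned. Next is the handle, approached with a force guard.

```bash
python3 - <<'E'
from h import *
from bench import arm, viewer
Hx=[540.6,-200.2]
arm.move_gripper(40,10); arm.goto([*Hx,80],R(90.5))
hit=arm.move_straight([*Hx,14],vel=60,stop_force=6)
s=arm.state(); print(hit,s["position"].round(1),s["wrist_force"].round(2),s["clock"])
if not hit:
    arm.move_gripper(4,40); s=arm.state(); print(s["gripper_width"],s["grip_force"],s["wrist_force"].round(2),s["position"].round(1))
    if s["gripper_width"]>9:
        arm.move_straight([*Hx,164],vel=120)
        s=arm.state(); print(s["gripper_width"],s["grip_force"],s["wrist_force"].round(2),s["position"].round(1),s["clock"])
        arm.goto([500,60,164],R(75))
        for n in("scene","top"):
            c=viewer.capture(n); np.savez(f"{n}3.npz",**c); cv2.imwrite(f"pics/{n}3.png",c["pixels"][:,:,::-1])
        s=arm.state(); print(s["gripper_width"],s["wrist_force"].round(2),s["moment"].round(2),s["position"].round(1),s["clock"])
E
```

```text
False [ 541.  -200.4   14.5] [-1.04 -0.62 -0.1 ] 21.375
11.714747865979902 39.99972760677338 [ 0.28 -0.62  0.29] [ 540.7 -200.4   14.2]
11.469911297785778 39.998819231987 [ 0.3   0.18 -3.45] [ 540.  -199.8  162.9] 23.3083
11.546952367984323 [-0.2  -0.38 -2.23] [-0.05  0.02 -0.05] [500.5  58.8 164. ] 24.4333
```

View pics/scene3.png

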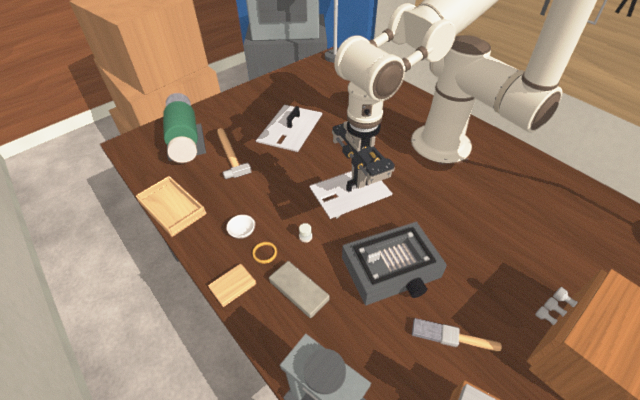

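The scene view shows the panel held level at about (350,193), with its slot at about (330,197) and the wing on the box turned. I'll measure where the slot and panel edge sit relative to the tool.

```bash
python3 - <<'E'
from h import *
T,S=load("top3"),load("scene3")
q={}
for n,c,(x,y,w,h) in(("scene",S,(300,165,110,60)),("top",T,(260,160,100,90))):
    g=c["pixels"][y:y+h,x:x+w].astype(int).min(2); m=(g>135).astype(np.uint8)
    k=max(cv2.findContours(m,cv2.RETR_EXTERNAL,cv2.CHAIN_APPROX_NONE)[0],key=cv2.contourArea)
    a=cv2.approxPolyDP(k,2.0,True)[:,0]+[x,y]; print(n,"poly",a.tolist())
    hull=cv2.fillPoly(np.zeros_like(m),[cv2.convexHull(k)],1)
    b=((g<125)&(cv2.erode(hull,np.ones((3,3)))>0)).astype(np.uint8)
    N,l,st,ce=cv2.connectedComponentsWithStats(b)
    for i in range(1,N):
        if st[i,4]>5:
            yy,xx=np.nonzero(l==i); P=onplane(c,np.c_[xx+x,yy+y],152)[:,:2]
            print("  dark",(ce[i]+[x,y]).round(1),st[i,4],"@152",P.mean(0).round(1),cv2.minAreaRect(np.float32(P))[1:])
    print(onplane(c,a,154.7)[:,:2].round(0).tolist())
t=load("top3")["pixels"]; 
E
```

```text
scene poly [[393, 170], [371, 177], [374, 179], [371, 183], [369, 180], [367, 185], [364, 184], [366, 177], [358, 188], [353, 186], [349, 192], [345, 190], [345, 184], [351, 178], [350, 171], [310, 187], [329, 217], [337, 217], [390, 195], [391, 192], [381, 179], [387, 177], [388, 172], [390, 176]]
  dark [360.6 178.3] 342 @152 [470.2  42.1] ((58.43994140625, 134.05177307128906), 76.39883422851562)
  dark [388.1 181.4] 90 @152 [423.7  98.8] ((73.87364196777344, 25.09389877319336), 38.30667495727539)
  dark [329.7 197.5] 43 @152 [579.7  39.6] ((9.324429512023926, 38.286643981933594), 75.69735717773438)
[[383.0, 79.0], [448.0, 59.0], [448.0, 69.0], [465.0, 75.0], [460.0, 63.0], [478.0, 73.0], [481.0, 65.0], [458.0, 50.0], [504.0, 65.0], [508.0, 51.0], [531.0, 60.0], [534.0, 48.0], [519.0, 32.0], [491.0, 26.0], [474.0, 4.0], [595.0, -21.0], [626.0, 88.0], [611.0, 101.0], [460.0, 137.0], [450.0, 132.0], [434.0, 82.0], [416.0, 87.0], [399.0, 76.0], [407.0, 90.0]]
top poly [[329, 174], [324, 173], [321, 176], [321, 184], [299, 178], [294, 194], [281, 192], [276, 222], [284, 223], [283, 230
[... 627 characters left out ...]
.5] 108 @152 [493.3   5.3] ((25.445209503173828, 98.13374328613281), 75.04623413085938)
  dark [280.4 225.5] 34 @152 [471.9 143.6] ((15.693967819213867, 25.216299057006836), 1.0305135250091553)
  dark [295.  239.5] 176 @152 [428.9  96.8] ((102.84405517578125, 22.666248321533203), 79.79682159423828)
[[637.0, -6.0], [640.0, 10.0], [631.0, 19.0], [605.0, 18.0], [623.0, 88.0], [572.0, 103.0], [578.0, 144.0], [483.0, 158.0], [480.0, 132.0], [458.0, 135.0], [464.0, 160.0], [426.0, 162.0], [427.0, 144.0], [452.0, 135.0], [425.0, 40.0], [410.0, 34.0], [413.0, 15.0], [448.0, 12.0], [450.0, 31.0], [463.0, 35.0], [463.0, 10.0], [552.0, 2.0], [542.0, -14.0], [590.0, -29.0], [602.0, 3.0], [618.0, -13.0]]
```

```bash
python3 - <<'E'
from h import *
from bench import arm, viewer
X=[510.6,237.8]
def st(m): s=arm.state(); print(m,s["position"].round(1),s["wrist_force"].round(1),s["moment"].round(2),round(s["gripper_width"],2),round(s["clock"],1))
arm.goto([*X,150],R(70.2)); st("above")
arm.move_straight([*X,118],vel=80); st("118")
h=arm.move_straight([*X,87],vel=30,stop_force=4); st(f"over wing {h}")
for n in("scene","top"):
    c=viewer.capture(n); np.savez(f"{n}4.npz",**c)
im=load("scene4")["pixels"][180:310,320:460,::-1]; cv2.imwrite("pics/p4.png",cv2.resize(im,None,fx=5,fy=4.5,interpolation=cv2.INTER_CUBIC))
E
```

```text
above [511.  236.8 149.9] [ 0.4  0.4 -2. ] [ 0.05  0.03 -0.03] 11.46 25.2
118 [510.4 237.5 117.5] [-0.1  0.1 -2.4] [-0.01  0.03 -0.01] 11.19 25.7
over wing False [510.8 237.9  87.3] [ 0.3 -0.4 -3.2] [0.02 0.05 0.03] 11.71 26.9
```

View pics/p4.png

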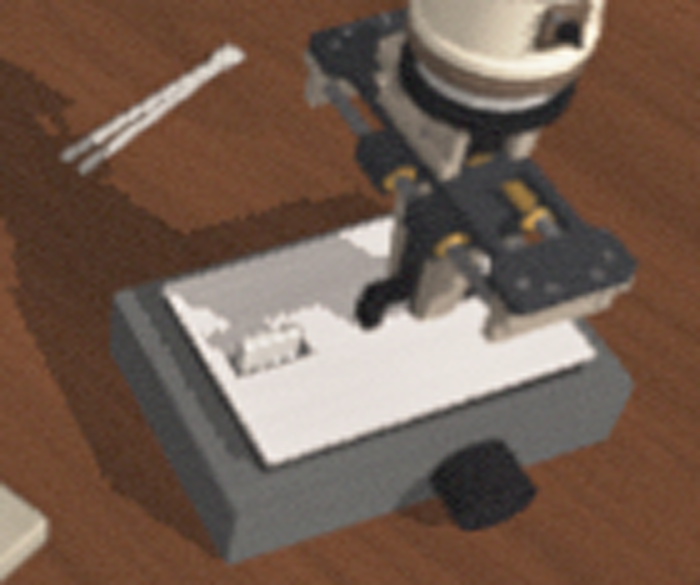

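The picture shows the wing standing up through the slot at about crop (275,345), no contact force, and the panel square on the box. Pressing down now.

```bash
python3 - <<'E'
from h import *
from bench import arm
X=[510.6,237.8]
def st(m): s=arm.state(); print(m,s["position"].round(1),s["wrist_force"].round(1),s["moment"].round(2),round(s["gripper_width"],2),round(s["grip_force"],1),round(s["clock"],1))
for z in (81,79,77,75,73):
    h=arm.move_straight([*X,z],vel=15,stop_force=22); arm.wait(.15); st((z,h))
    if h or arm.state()["wrist_force"][2]>22: break
arm.wait(.5); st("hold")
E
```

```text
(81, False) [510.7 237.8  81.3] [-1.8 -0.7  1.4] [-0.07  0.22 -0.04] 11.78 40.0 27.7
(79, False) [510.8 237.8  79.2] [-2.  -0.   3.1] [-0.04  0.21 -0.03] 11.83 40.0 28.1
(77, False) [510.8 237.8  77.2] [-2.1 -0.   5.3] [-0.07  0.4   0.07] 11.58 40.0 28.6
(75, True) [510.7 237.9  77.3] [-0.5 -0.1  5.5] [-0.03  0.14 -0.04] 11.64 40.0 28.9
hold [510.7 237.8  77.3] [0.7 0.3 4.5] [ 0.03 -0.2  -0.02] 11.62 40.0 29.4
```

```bash
python3 - <<'E'
from h import *
from bench import arm
X=[510.6,237.8]
def st(m): s=arm.state(); print(m,s["position"].round(2),s["wrist_force"].round(1),s["moment"].round(2),round(s["gripper_width"],2),round(s["clock"],1))
for z in (76.8,76.5,76.2,75.9,75.6,75.3):
    arm.move_straight([*X,z],vel=10); arm.wait(.3); st(z)
    if arm.state()["wrist_force"][2]>12: break
arm.wait(.5); st("hold")
from bench import viewer
S=viewer.capture("scene"); np.savez("scene5.npz",**S)
im=S["pixels"][190:300,330:460,::-1]; cv2.imwrite("pics/p5.png",cv2.resize(im,None,fx=5,fy=5,interpolation=cv2.INTER_CUBIC))
# slot and panel outline at home (top of panel 68)
x,y,w,h=345,215,105,80
g=S["pixels"][y:y+h,x:x+w].astype(int).min(2); k=max(cv2.findContours((g>140).astype(np.uint8),cv2.RETR_EXTERNAL,cv2.CHAIN_APPROX_NONE)[0],key=cv2.contourArea)
r=cv2.minAreaRect(np.float32(onplane(S,cv2.convexHull(k)[:,0]+[x,y],68)[:,:2])); print(r)
E
```

```text
76.8 [510.74 237.82  77.15] [-1.4 -0.2  7. ] [0.   0.11 0.01] 11.48 30.0
76.5 [510.73 237.83  77.15] [-1.7 -0.4  8.7] [-0.09  0.21 -0.02] 11.72 30.5
76.2 [510.73 237.83  77.12] [-1.9 -1.6  9.6] [-0.16  0.37 -0.01] 11.55 31.1
75.9 [510.73 237.85  77.13] [-3.3 -1.2 13.2] [-0.16  0.54 -0.03] 11.43 31.6
hold [510.73 237.84  77.1 ] [-3.4 -1.  10.9] [-0.16  0.56 -0.02] 11.62 32.1
((526.4325561523438, 234.42501831054688), (124.40198516845703, 194.52809143066406), 70.038330078125)
```

View pics/p5.png

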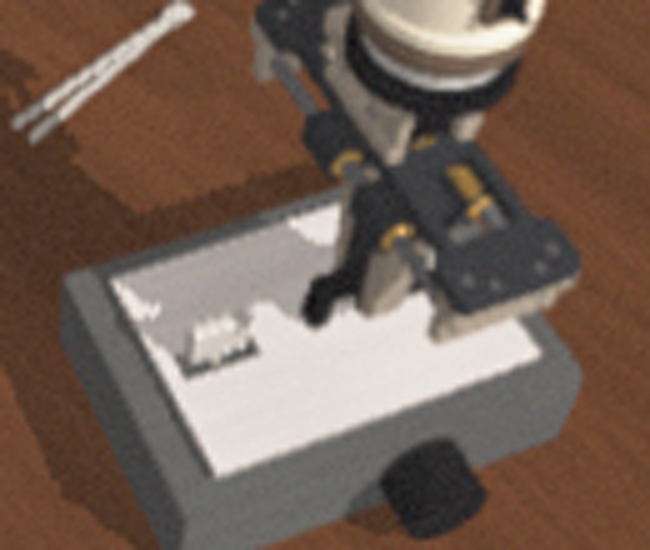

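The picture shows the panel flat on the box with the wing through the slot. The height has stopped changing at 77.1 while the force rises, so the panel is on its stops. I'll do one numeric check of the corners and then hand in.

```bash
python3 - <<'E'
from h import *
from bench import workorder
S=load("scene5")
px=(np.float64([(110,278),(215,475),(543,352)])+.5)/5-.5+[330,190]
P=onplane(S,px,68)[:,:2]-[532.4,230.0]; a=np.radians(-19.9); e=np.array([[np.cos(a),np.sin(a)],[-np.sin(a),np.cos(a)]])
Q=P@e.T; print("corners in box frame (want 90,-60 / 90,60 / -90,60):",Q.round(1))
off=(Q-[[90,-60],[90,60],[-90,60]]).mean(0); print(off)
if abs(off[0])<6 and abs(off[1])<5: print(workorder.sign_off())
E
```

```text
corners in box frame (want 90,-60 / 90,60 / -90,60): [[ 89.7 -59.5]
 [ 90.   62.3]
 [-92.8  61.1]]
[-1.05235995  1.2702645 ]
the job is handed in; nothing more can be done
None
```

The job is handed in: the wing is in line with the slot, and the panel sits over it about 1 mm from centre, on its stops and still held under about 11 N; sign-off gave no verdict.

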